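# Close a self-seal carton and rub down its glue edge

## Robot

A 6-joint arm with a two-finger parallel gripper is mounted at the origin on a cart in front of the work surface, level with it; the furniture and walls round the work are solid. World frame = base frame: x ahead of the robot, y to its left, z up, the work surface at z = 0. Lengths are in mm, angles in rad, forces in N, time in s.
With the tool pointing down it reaches from about 275 to 1000 mm from the base axis. Payload 8.4 kg.
Tool frame: the origin (TCP) lies between the finger pads; the fingertips stand 19 mm ahead of it and the grasp point (between the pads) is the TCP (arm.tcp_to_tips is the distance from the TCP to the fingertips, in mm); z points along the fingers, y is the line along which they close (so a half turn about z gives the same grasp; the last joint's range is limited). The gripper opens to 85 mm and grips with 20 to 120 N. Pads are 22 mm wide; open, the fingers measure 114 mm over their backs; the gripper's body (76 mm by 85 mm) begins 54 mm behind the grasp point. The pads swing forward as they close: fully open they stand 13 mm farther back than shut.
Start: joints at [1.327, 0.353, 1.633, -0, 1.155, -0.002], TCP at [149.655, 606.821, 250.281] pointing down, gripper open.
Joint ranges: [-2.63, 2.63], [-0.92, 2.1], [0.06, 2.66], [-1.3, 4.44], [0, 2.69], [-3.02, 3.02]. Speed limits (rad/s): [2.22, 2.22, 2.79, 3.14, 3.14, 3.14].

## Interface

Orientations are given as a 3x3 rotation matrix whose columns are the frame's x, y, z axes.
In Python, from plant import arm gives the robot as it stands. The module is installed in compiled form; this text tells all that it offers.
- The arm moves only by the tool jog_arm, never from a script. Its argument "moves" is a list of rows, each a list of 3 entries, a list of its own where there are three numbers: the shift along the tool's x, y, z in mm, then the turn, a rotation vector about the tool's x, y, z in degrees, then the gripper's target within -1 to 1 (fully open at 1, half-way at 0, shut at -1). A call has 1 to 12 rows; each row shifts and turns the commanded pose from where the row before left it, along the tool's axes as they then stand; what a row does not reach is not made up. A row lasts 1/12 s, in which the tool goes at most 41.7 mm and 7.16 degrees, less where a joint would pass 70% of its speed; a pose out of reach is approached as far as the arm can. A call with a gripper value outside its range is refused whole. The fingers move at their own pace and stop on an object; "force" is the grip in N (left out, the last holds). Time passes only in rows, so rows that do not move let the fingers close. It gives the time, the measured TCP pose, the force, the opening and the grip force at its end, in the units of the state.
- arm.sense(): the state, without advancing time (a new reading comes with each control period).
- arm.capture(name): name is "scene" or "top" or "wrist"; returns (picture, depth): 480x640x3 uint8, red, green, blue; 480x640 float32, mm along the optical axis (not along the pixel's ray), 0 where there is no reading.
- arm.camera_model(name): a dict with "mtx" (3x3 intrinsics, pixels), "world_to_cam" (4x4, takes a point from world to camera coordinates). Camera axes: x right, y up, looking along -z (the intrinsics and any distortion apply to the point x, -y, -z); pixel columns grow to the right and rows downward; lengths in mm; the calibration is good to about 2 mm. The wrist camera is an equidistant fisheye: a pixel r from the principal point sees the ray r / f radians off the axis. A picture is of the moment at which its call begins: read the wrist's pose just before it. camera_model takes no time and is no camera call; for the wrist camera it gives the pose at the moment of the call.
- arm.finish_job(): hands the job in; it is judged then, once.
The state is a dict: "clock": time; "joint_pos": joint angles; "joint_vel": joint speeds; "joint_torque": joint torques, N m; "position": TCP position; "tcp_rot": TCP orientation; "force": force on the tool from outside, world axes, zero at the start; "ft_torque": the same for the moment, N m; "finger_gap": opening from 0.0 (shut) to 1.0 (fully open); "grip_force": force on a finger pad.
Only numpy, scipy, OpenCV 4.12 (cv2) and the standard library are available. Lean on these libraries where they do the work, as an engineer would, in place of code of your own. Each camera call takes 0.05 s, during which the arm holds its last target. There are 200 camera calls.

## Task

Close the open mailing carton: push its springy lid down, then run the fingertips along the glue edge of the lid (the long edge nearest you) from its left end to its right end, pressing lightly all the way so that the adhesive takes. The lid springs up when let go, so finish while holding: the program ends with the fingertips still lightly pressing the lid shut at the right-hand end of that edge. Do not crush, tip, lift or shove the carton, and leave the things around it where they are.

Things in the scene. Friction and masses are not known exactly. Their poses are not given: they have to be found in the camera images.
- carton: open brown cardboard mailing carton, packed (1.3 to 2 kg, loose). Outside 160 deep (x) x 220 wide (y) x 70 high to the top of its walls, 74 with the lid shut. Origin: centre of its underside; x points away from the robot, y to the left along the glue edge, z up. The glue edge is the lid's front edge, at x = -80 when shut; the lid's crease (hinge) runs along y at x = +80, z = +70
- lid (a joint): lid angle, rad: 0 = shut flat on the walls, 1.57 = standing upright at the far side. 4 mm board, 160 mm from crease to front edge, 220 wide, with 26 mm ears below. Springy crease: left alone it stands at about 0.8 to 1.2, leaning over the carton; holding it shut takes about 3 N down at the front edge; shut, the front edge lands on a flange that yields about 1 mm per 3 N. Push it down from above
- seal_left (a point): point on the lid's outer (top) face at the left end of the glue strip: at the left rim of the lid, 15 mm in from its front edge. Moves with the lid. The strip is about 30 mm wide, bounded by a fine score line across the lid
- seal_right (a point): the same point at the right end of the glue strip, at the right rim of the lid; 220 mm from seal_left
- clear_tape: bystander: roll of clear packing tape lying flat, 109 across, 48 high (mm); origin at its underside; leave alone
- tape_measure: bystander: yellow tape measure standing on its foot, 35x66x64 (mm); origin at its underside; leave alone
- marker: bystander: black-capped white marker pen lying down, 135 long (mm); origin at its underside; leave alone
- stapler: bystander: red desk stapler, 142 long, 54 high (mm); origin at its underside; leave alone
- label_roll: bystander: white roll of blank labels standing on end, 95 across, 102 high (mm); origin at its underside; leave alone
- small_parcel: bystander: closed, taped brown parcel 103x143x59 (mm); origin at its underside; leave alone
- cutter: bystander: slim green snap-blade cutter lying down, 160 long (mm); origin at its underside; leave alone

How it is judged (in metres and radians):
On the way, in this order (a step that is already met when the one before it is completed fails the run):
1. the lid is pushed shut and the fingertips press its front edge at the left end (value of joint lid below 0.015 rad and contact force between the fingers and carton above 1 N and x of the grasp point in the frame of carton between -0.092 and -0.035 m and y of the grasp point in the frame of carton between 0.076 and 0.125 m and z of the grasp point in the frame of carton above 0.07 m), for 0.05 s.
2. the fingertips press the shut lid's front edge 60 mm left of its middle (value of joint lid below 0.015 rad and contact force between the fingers and carton above 1 N and x of the grasp point in the frame of carton between -0.092 and -0.035 m and y of the grasp point in the frame of carton between 0.046 and 0.074 m and z of the grasp point in the frame of carton above 0.07 m), for 0.05 s.
3. the fingertips press the shut lid's front edge 30 mm left of its middle (value of joint lid below 0.015 rad and contact force between the fingers and carton above 1 N and x of the grasp point in the frame of carton between -0.092 and -0.035 m and y of the grasp point in the frame of carton between 0.016 and 0.044 m and z of the grasp point in the frame of carton above 0.07 m), for 0.05 s.
4. the fingertips press the shut lid's front edge at its middle (value of joint lid below 0.015 rad and contact force between the fingers and carton above 1 N and x of the grasp point in the frame of carton between -0.092 and -0.035 m and y of the grasp point in the frame of carton between -0.014 and 0.014 m and z of the grasp point in the frame of carton above 0.07 m), for 0.05 s.
5. the fingertips press the shut lid's front edge 30 mm right of its middle (value of joint lid below 0.015 rad and contact force between the fingers and carton above 1 N and x of the grasp point in the frame of carton between -0.092 and -0.035 m and y of the grasp point in the frame of carton between -0.044 and -0.016 m and z of the grasp point in the frame of carton above 0.07 m), for 0.05 s.
6. the fingertips press the shut lid's front edge 60 mm right of its middle (value of joint lid below 0.015 rad and contact force between the fingers and carton above 1 N and x of the grasp point in the frame of carton between -0.092 and -0.035 m and y of the grasp point in the frame of carton between -0.074 and -0.046 m and z of the grasp point in the frame of carton above 0.07 m), for 0.05 s.
At the end, for the whole second after the job is handed in: the lid is shut (within 0.015 rad, about 2 mm at the front edge) and the fingertips press on the front 45 mm of the lid within 34 mm of its right-hand end with 1 to 20 N; the carton stands flat, at rest, within 35 mm of where it was, and everything else within 25 mm (value of joint lid below 0.015 rad and contact force between the fingers and carton between 1 and 20 N and x of the grasp point in the frame of carton between -0.092 and -0.035 m and y of the grasp point in the frame of carton between -0.125 and -0.076 m and z of the grasp point in the frame of carton above 0.07 m and linear speed of carton below 0.01 m/s and distance of carton from where it was at the start of the episode below 0.035 m and angle between carton's own z axis and vertical below 0.08 rad and distance of each of clear_tape, tape_measure, marker, stapler, label_roll, small_parcel, cutter from where it was at the start of the episode below 0.025 m); the arm keeps its last pose, push and grip.
It fails at once if the carton is pressed with more than 25 N (contact force between the fingers and carton above 25 N).
It fails at once if the carton is lifted, tipped or shoved more than 35 mm (height (world z) of carton above 0.012 m or angle between carton's own z axis and vertical above 0.12 rad or distance of carton from where it was at the start of the episode above 0.035 m).
It fails at once if a thing standing around is moved more than 25 mm (distance of any of clear_tape, tape_measure, marker, stapler, label_roll, small_parcel, cutter from where it was at the start of the episode above 0.025 m).
It also fails if it takes over 51 s, if anything falls off the work surface, if the arm or the gripper's body presses on something with over 40 N, if the wrist force passes 120 N, or if a joint passes its speed limit or range.

## Working session

There is one attempt and no reset: what is moved stays moved. The work goes in short steps, Python scripts to look and compute and a tool call to move; the robot and the scene stay as the last step left them, time stands still between calls to the robot, and variables do not carry over. Pictures are saved under pics/ and viewed, at most 10 in all, crops included, and the job is handed in when it is done.

Besides the shell and the picture viewer there is one more tool, called after "Call:" as a command line: name --argument value ..., lists and objects as JSON in quotes. jog_arm: Moves the arm, as the interface text tells. Its arguments: {"type":"object","properties":{"moves":{"type":"array"},"force":{"type":"number"}},"required":["moves"]}

```bash
mkdir -p pics
cat > h.py <<'E'
import numpy as np, cv2
from plant import arm
def grab(name,tag):
    m=arm.camera_model(name); p,d=arm.capture(name)
    cv2.imwrite(f'pics/{tag}.png',p[...,::-1]); np.savez(f'{tag}.npz',p=p,d=d,K=m['mtx'],W=m['world_to_cam'])
def world(tag):
    z=np.load(tag+'.npz'); d=z['d'];K=z['K']; v,u=np.mgrid[:480,:640]
    c=np.stack([(u-K[0,2])/K[0,0]*d,-(v-K[1,2])/K[1,1]*d,-d,np.ones_like(d)],-1)
    P=c@np.linalg.inv(z['W']).T; P[d==0]=np.nan; return P[...,:3]
E
python3 - <<'E'
from h import *
grab('top','top1'); grab('scene','sc1')
s=arm.sense(); print({k:np.round(v,3) for k,v in s.items()}, arm.tcp_to_tips)
E
```

```text
{'clock': np.float64(0.1), 'joint_pos': array([ 1.327,  0.354,  1.634, -0.   ,  1.155, -0.002]), 'joint_vel': array([ 0.   , -0.003, -0.003,  0.002, -0.   ,  0.001]), 'joint_torque': array([ 2.0000e-03, -6.0636e+01, -3.4282e+01,  0.0000e+00,  4.0000e-03,
       -0.0000e+00]), 'position': array([149.553, 606.407, 249.635]), 'tcp_rot': array([[-0.971,  0.239, -0.   ],
       [ 0.239,  0.971, -0.001],
       [-0.   , -0.001, -1.   ]]), 'force': array([-0.721,  0.18 , -0.189]), 'ft_torque': array([ 0.006, -0.005, -0.021]), 'grip_force': np.float64(0.0), 'finger_gap': np.float64(1.001)} 19.0
```

View pics/top1.png

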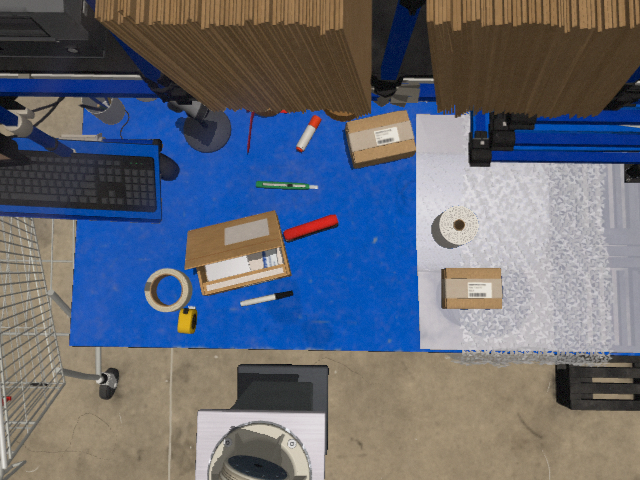

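View pics/sc1.png

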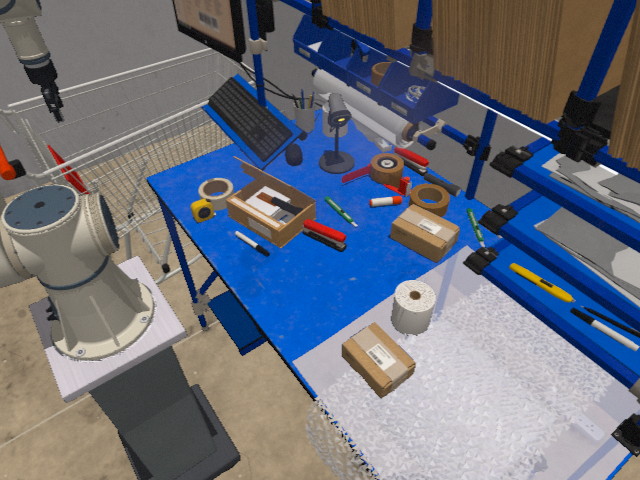

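The top view shows the carton at about px (240,255), with its front wall running from (202,293) to (289,277). The tape roll and tape measure are to its left, the marker in front, and the stapler and cutter to the right and behind. Next I'll enlarge it and read the 3D points.

Run:
```python
from h import *
P=world('top1'); p=np.load('top1.npz')['p']
c=p[195:345,135:345]; cv2.imwrite('pics/crop1.png',cv2.resize(c[...,::-1],None,fx=3.8,fy=3.8,interpolation=cv2.INTER_CUBIC))
# wall-top points
R=P[195:305,180:295]; z=R[...,2]
m=(z>62)&(z<78); q=R[m]; print(len(q))
r=cv2.minAreaRect(q[:,:2].astype(np.float32)); print('rim',r, cv2.boxPoints(r).round())
m=(z>90)&(z<260); q=R[m]; r=cv2.minAreaRect(q[:,:2].astype(np.float32)); print('lid',cv2.boxPoints(r).round(), np.nanmax(z))
n=np.linalg.svd(q-q.mean(0),full_matrices=False)[2][2]; print('n',n, np.std((q-q.mean(0))@n), q.mean(0))
for v,u in [(293,202),(277,289),(293,241),(297,270),(320,187),(290,168),(222,325),(236,290),(185,287)]: print(u,v,P[v,u].round())
```

```text
1408
rim ((540.3106689453125, 59.33430480957031), (163.0707550048828, 220.42527770996094), 14.408483505249023) [[434. 146.]
 [489. -68.]
 [647. -27.]
 [592. 186.]]
lid [[489. 160.]
 [544. -53.]
 [636. -30.]
 [581. 183.]] 199.09907024393874
n [0.73612962 0.1906732  0.64942814] 1.4125464691902074 [558.71023059  63.74616795 146.72235047]
202 293 [440. 144.  70.]
289 277 [485. -62.   1.]
241 293 [442.  59.   4.]
270 297 [433. -16.  15.]
187 320 [374. 180.  60.]
168 290 [447. 246.   2.]
325 222 [ 621. -151.   52.]
290 236 [585. -65.  46.]
287 185 [719. -53.  19.]
```

View pics/crop1.png

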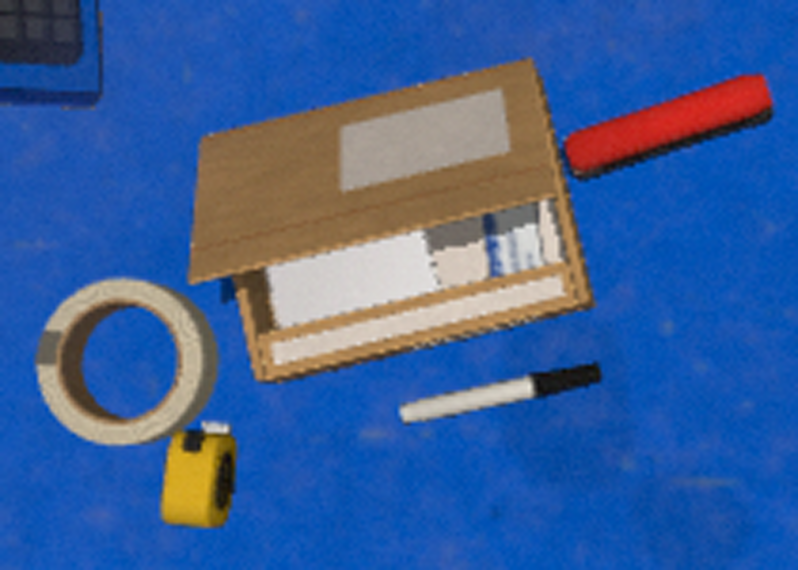

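Carton centre is at about (540, 59) with yaw 14.4°, and the rim measures 163x220 at z≈70. The lid is at about 0.87 rad, with its edge near z=196. These match the given sizes. I'll close the gripper and travel to above the lid's left end, with tool x pointing carton-left and tool y pointing away.

Call:
jog_arm --moves '[[[-29,-22,0],[0,0,0],-1],[[-29,-22,0],[0,0,0],-1],[[-29,-22,0],[0,0,0],-1],[[-29,-22,0],[0,0,0],-1],[[-29,-22,0],[0,0,0],-1],[[-29,-22,0],[0,0,0],-1],[[-29,-22,0],[0,0,0],-1],[[-29,-22,0],[0,0,0],-1],[[-29,-22,0],[0,0,0],-1],[[-29,-22,0],[0,0,0],-1],[[-29,-22,0],[0,0,0],-1],[[-29,-22,0],[0,0,0],-1]]' --force 20

```text
clock: 1.1
position: [425.0, 265.5, 250.2]
tcp_rot: [[-0.971, 0.239, -0.0], [0.239, 0.971, -0.0], [0.0, -0.0, -1.0]]
force: [0.9, 0.8, 0.6]
finger_gap: 0.002
grip_force: 0.0
```

Call:
jog_arm --moves '[[[-29,-22,0],[0,0,0],-1],[[-29,-22,0],[0,0,0],-1],[[-29,-22,0],[0,0,0],-1],[[0,0,0],[0,0,6.9],-1],[[0,0,0],[0,0,6.9],-1],[[0,0,0],[0,0,6.9],-1],[[0,0,0],[0,0,6.9],-1],[[0,0,0],[0,0,6.9],-1],[[0,0,0],[0,0,6.9],-1],[[0,0,0],[0,0,6.9],-1],[[0,0,0],[0,0,6.9],-1],[[0,0,0],[0,0,6.8],-1]]'

```text
clock: 2.1
position: [492.7, 182.2, 249.9]
tcp_rot: [[-0.239, 0.971, -0.001], [0.971, 0.239, -0.0], [-0.0, -0.001, -1.0]]
force: [-0.3, -0.4, 0.1]
finger_gap: -0.001
grip_force: 0.0
```

```bash
cat >> h.py <<'E'
C=np.array([540.3,59.3,0]); t=np.radians(14.4)
R=np.array([[np.cos(t),-np.sin(t),0],[np.sin(t),np.cos(t),0],[0,0,1]])
def st():
    s=arm.sense(); print('clk',round(float(s['clock']),2),'carton tcp',(R.T@(s['position']-C)).round(1),'F',(R.T@s['force']).round(2),'gap',round(float(s['finger_gap']),2))
    print('tool axes in carton',(R.T@s['tcp_rot']).round(3).tolist(), 'q',s['joint_pos'].round(2))
E
python3 -c "
from h import *
st(); grab('scene','sc2')
p=cv2.imread('pics/sc2.png')[100:300,140:400]; cv2.imwrite('pics/sc2c.png',cv2.resize(p,None,fx=3,fy=3,interpolation=cv2.INTER_CUBIC))"
```

```text
clk 2.1 carton tcp [-15.5 130.8 249.9] F [-0.43 -0.32  0.08] gap -0.0
tool axes in carton [[0.01, 1.0, -0.001], [1.0, -0.01, -0.0], [-0.0, -0.001, -1.0]] q [0.35 0.2  1.85 0.   1.1  0.11]
```

View pics/sc2c.png

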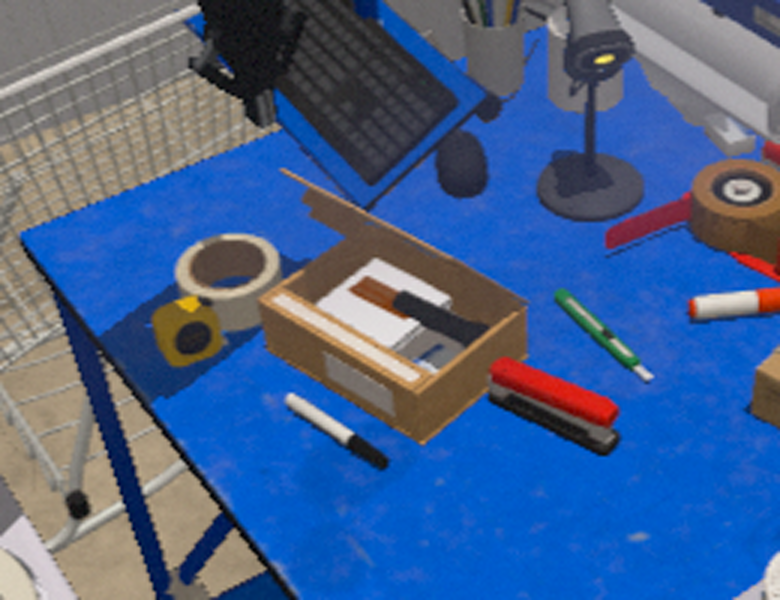

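The picture shows the gripper above the left of the carton, clear of everything. I'll move over the lid's left end and down to just above it.

Call:
jog_arm --moves '[[[-15,9,0],[0,0,0],-1],[[-16,9,0],[0,0,0],-1],[[0,0,15],[0,0,0],-1],[[0,0,15],[0,0,0],-1],[[0,0,8],[0,0,0],-1],[[0,0,0],[0,0,0],-1],[[0,0,0],[0,0,0],-1]]'

```text
clock: 2.73
position: [517.7, 156.6, 212.0]
tcp_rot: [[-0.246, 0.969, -0.001], [0.969, 0.246, -0.0], [-0.0, -0.001, -1.0]]
force: [-0.5, -0.3, -0.8]
finger_gap: 0.001
grip_force: 0.0
```

Run:
```python
from h import *
st()
# tool steps to press along the arc: corner 14mm front of centre, radius 140
th=np.append(np.linspace(.87,0,13),[])
x=80-140*np.cos(th)-4*np.sin(th)+14; z=70+140*np.sin(th)+4*np.cos(th)+19
print(np.c_[th,x,z].round(2)); print(np.c_[np.diff(x),-np.diff(z)].round(1).tolist())
```

```text
clk 2.73 carton tcp [  2.3  99.9 212. ] F [-0.57 -0.17 -0.79] gap 0.0
tool axes in carton [[0.003, 1.0, -0.001], [1.0, -0.003, -0.0], [-0.0, -0.001, -1.0]] q [0.29 0.27 1.85 0.   1.03 0.04]
[[ 8.7000e-01  6.7000e-01  1.9859e+02]
 [ 8.0000e-01 -6.6500e+00  1.9198e+02]
 [ 7.2000e-01 -1.3440e+01  1.8483e+02]
 [ 6.5000e-01 -1.9670e+01  1.7718e+02]
 [ 5.8000e-01 -2.5300e+01  1.6907e+02]
 [ 5.1000e-01 -3.0300e+01  1.6053e+02]
 [ 4.4000e-01 -3.4650e+01  1.5162e+02]
 [ 3.6000e-01 -3.8320e+01  1.4239e+02]
 [ 2.9000e-01 -4.1300e+01  1.3287e+02]
 [ 2.2000e-01 -4.3560e+01  1.2312e+02]
 [ 1.5000e-01 -4.5110e+01  1.1319e+02]
 [ 7.0000e-02 -4.5920e+01  1.0313e+02]
 [ 0.0000e+00 -4.6000e+01  9.3000e+01]]
[[-7.3, 6.6], [-6.8, 7.1], [-6.2, 7.7], [-5.6, 8.1], [-5.0, 8.5], [-4.3, 8.9], [-3.7, 9.2], [-3.0, 9.5], [-2.3, 9.8], [-1.5, 9.9], [-0.8, 10.1], [-0.1, 10.1]]
```

Call:
jog_arm --moves '[[[0,-1,7],[0,0,0],-1],[[0,-1,6],[0,0,0],-1],[[0,-4,4],[0,0,0],-1],[[0,-4,4],[0,0,0],-1],[[0,-4,4],[0,0,0],-1],[[0,-3,4],[0,0,0],-1],[[0,-3,4],[0,0,0],-1],[[0,-3,5],[0,0,0],-1],[[0,-3,4],[0,0,0],-1],[[0,0,0],[0,0,0],-1]]'

```text
clock: 3.57
position: [491.9, 150.0, 169.4]
tcp_rot: [[-0.244, 0.97, -0.001], [0.97, 0.244, -0.0], [-0.0, -0.001, -1.0]]
force: [-0.3, 0.3, 1.1]
finger_gap: 0.002
grip_force: 0.3
```

Run:
```python
from h import *
st(); grab('scene','sc3')
p=cv2.imread('pics/sc3.png')[100:300,140:400]; cv2.imwrite('pics/sc3c.png',cv2.resize(p,None,fx=3,fy=3,interpolation=cv2.INTER_CUBIC))
```

```text
clk 3.57 carton tcp [-24.4  99.9 169.4] F [-0.26  0.4   1.09] gap 0.0
tool axes in carton [[0.004, 1.0, -0.001], [1.0, -0.004, -0.0], [-0.0, -0.001, -1.0]] q [ 0.29  0.28  1.94 -0.    0.92  0.05]
```

View pics/sc3c.png

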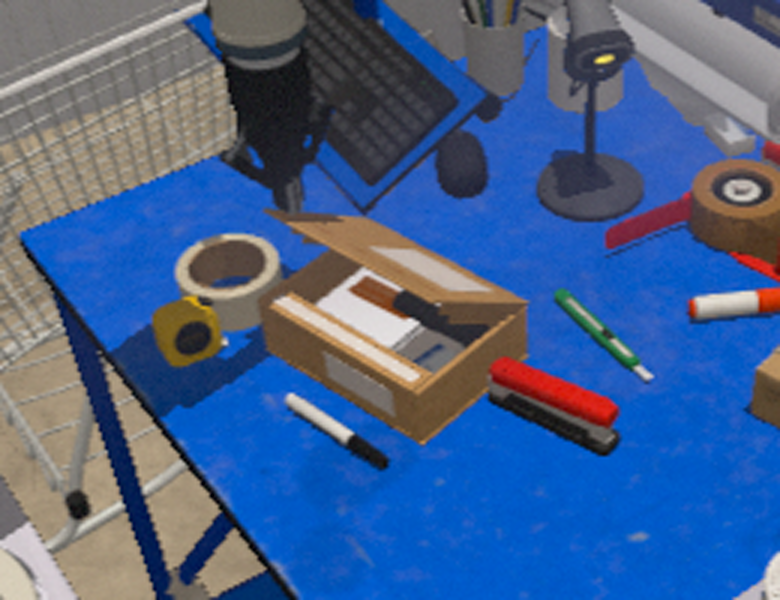

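The lid follows the fingertip down (tip at crop px (290,205)), and the carton and its neighbours have not moved. I'll continue along the arc.

Call:
jog_arm --moves '[[[0,-3,5],[0,0,0],-1],[[0,-3,5],[0,0,0],-1],[[0,-3,5],[0,0,0],-1],[[0,-3,6],[0,0,0],-1],[[0,-2,6],[0,0,0],-1],[[0,-2,6],[0,0,0],-1],[[0,-2,6],[0,0,0],-1],[[0,-2,6],[0,0,0],-1],[[0,-1,6],[0,0,0],-1],[[0,-1,5],[0,0,0],-1],[[0,0,4],[0,0,0],-1],[[0,0,0],[0,0,0],-1]]'

```text
clock: 4.62
position: [470.9, 144.7, 109.4]
tcp_rot: [[-0.244, 0.97, -0.001], [0.97, 0.244, -0.0], [-0.0, -0.001, -1.0]]
force: [-1.5, 0.0, 2.1]
finger_gap: 0.003
grip_force: 1.1
```

```bash
python3 -c "
from h import *
st()"
```

```text
clk 4.62 carton tcp [-45.9 100.  109.4] F [-1.42  0.42  2.07] gap 0.0
tool axes in carton [[0.004, 1.0, -0.001], [1.0, -0.004, -0.0], [-0.0, -0.001, -1.0]] q [0.3  0.34 2.03 0.   0.77 0.05]
```

Call:
jog_arm --moves '[[[0,-2,4],[0,0,0],-1],[[0,-2,4],[0,0,0],-1],[[0,-2,3],[0,0,0],-1],[[0,-2,2],[0,0,0],-1],[[0,-2,1],[0,0,0],-1],[[0,0,1],[0,0,0],-1],[[0,0,0],[0,0,0],-1]]'

```text
clock: 5.2
position: [461.5, 142.4, 95.2]
tcp_rot: [[-0.244, 0.97, -0.0], [0.97, 0.244, -0.0], [0.0, -0.0, -1.0]]
force: [1.9, 0.4, 2.4]
finger_gap: -0.001
grip_force: 1.2
```

```bash
python3 -c "
from h import *
st()"
```

```text
clk 5.2 carton tcp [-55.7 100.1  95.2] F [ 1.96 -0.11  2.36] gap -0.0
tool axes in carton [[0.004, 1.0, -0.0], [1.0, -0.004, 0.0], [0.0, -0.0, -1.0]] q [0.3  0.36 2.06 0.   0.73 0.05]
```

Call:
jog_arm --moves '[[[0,0,1],[0,0,0],-1],[[0,0,0],[0,0,0],-1],[[0,0,0],[0,0,0],-1]]'

```text
clock: 5.45
position: [461.5, 142.4, 94.2]
tcp_rot: [[-0.244, 0.97, -0.001], [0.97, 0.244, -0.0], [0.0, -0.001, -1.0]]
force: [0.3, 0.3, 1.9]
finger_gap: -0.001
grip_force: 1.2
```

Call:
jog_arm --moves '[[[0,0,1],[0,0,0],-1],[[0,0,0],[0,0,0],-1],[[0,0,0],[0,0,0],-1]]'

```text
clock: 5.7
position: [461.5, 142.4, 93.1]
tcp_rot: [[-0.244, 0.97, -0.001], [0.97, 0.244, -0.0], [0.0, -0.001, -1.0]]
force: [-0.7, 0.5, 2.9]
finger_gap: -0.003
grip_force: 1.3
```

Call:
jog_arm --moves '[[[0,0,0.5],[0,0,0],-1],[[0,0,0],[0,0,0],-1],[[0,0,0],[0,0,0],-1]]'

```text
clock: 5.95
position: [461.5, 142.4, 92.7]
tcp_rot: [[-0.244, 0.97, -0.0], [0.97, 0.244, -0.0], [0.0, -0.001, -1.0]]
force: [-2.2, 0.1, 2.6]
finger_gap: -0.001
grip_force: 1.8
```

Call:
jog_arm --moves '[[[0,0,1],[0,0,0],-1],[[0,0,0],[0,0,0],-1],[[0,0,0],[0,0,0],-1]]'

```text
clock: 6.2
position: [461.6, 142.4, 91.9]
tcp_rot: [[-0.244, 0.97, -0.0], [0.97, 0.244, -0.0], [0.0, -0.0, -1.0]]
force: [-2.0, 1.1, 6.4]
finger_gap: 0.0
grip_force: 3.5
```

Call:
jog_arm --moves '[[[0,0,0.7],[0,0,0],-1],[[0,0,0],[0,0,0],-1],[[0,0,0],[0,0,0],-1]]'

```text
clock: 6.45
position: [461.5, 142.4, 91.3]
tcp_rot: [[-0.244, 0.97, -0.001], [0.97, 0.244, -0.0], [0.0, -0.001, -1.0]]
force: [-3.4, 0.8, 8.8]
finger_gap: 0.002
grip_force: 4.5
```

The flange now bears on the lid, so it is shut at about 8.8 N. I'll slide right.

Call:
jog_arm --moves '[[[-3,0,0],[0,0,0],-1],[[-5,0,0],[0,0,0],-1],[[-5,0,0],[0,0,0],-1],[[-5,0,0],[0,0,0],-1],[[-5,0,0],[0,0,0],-1],[[-5,0,0],[0,0,0],-1],[[-5,0,0],[0,0,0],-1]]'

```text
clock: 7.03
position: [470.6, 111.0, 91.6]
tcp_rot: [[-0.244, 0.97, 0.002], [0.97, 0.244, 0.001], [0.001, 0.002, -1.0]]
force: [-2.8, 6.2, 9.2]
finger_gap: -0.002
grip_force: 4.2
```

Run:
```python
from h import *
st(); grab('scene','sc4')
p=cv2.imread('pics/sc4.png')[100:300,140:400]; cv2.imwrite('pics/sc4c.png',cv2.resize(p,None,fx=3,fy=3,interpolation=cv2.INTER_CUBIC))
```

```text
clk 7.03 carton tcp [-54.7  67.4  91.6] F [-1.13  6.66  9.21] gap -0.0
tool axes in carton [[0.005, 1.0, 0.002], [1.0, -0.005, 0.001], [0.001, 0.002, -1.0]] q [ 0.23  0.36  2.06  0.    0.72 -0.02]
```

View pics/sc4c.png

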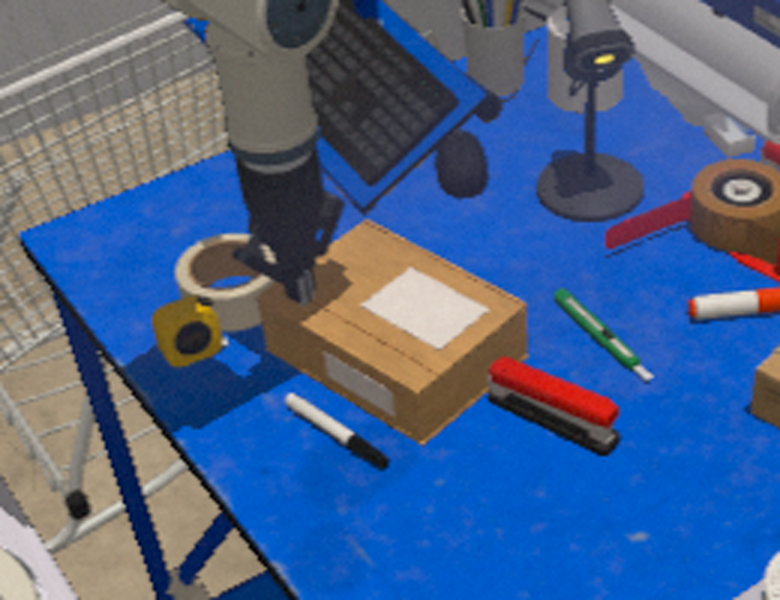

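The lid is flat and shut and the carton has not moved (corner still at crop px (422,440)). The side drag is 6.7 N, so I'll ease the press slightly and continue.

Call:
jog_arm --moves '[[[-4,0,-0.3],[0,0,0],-1],[[-5,0,-0.3],[0,0,0],-1],[[-5,0,0],[0,0,0],-1],[[-5,0,0],[0,0,0],-1],[[-5,0,0],[0,0,0],-1],[[-5,0,0],[0,0,0],-1]]'

```text
clock: 7.58
position: [477.6, 82.7, 92.1]
tcp_rot: [[-0.244, 0.97, 0.001], [0.97, 0.244, 0.001], [0.001, 0.001, -1.0]]
force: [-1.6, 5.3, 6.9]
finger_gap: 0.002
grip_force: 3.6
```

```bash
python3 -c "
from h import *
st()
P0=np.load('sc1.npz')['p']; grab('scene','sc5')
a=cv2.cvtColor(np.load('sc1.npz')['p'],cv2.COLOR_RGB2GRAY)[200:246,225:283];b=cv2.cvtColor(np.load('sc5.npz')['p'],cv2.COLOR_RGB2GRAY)[200:246,225:283]
x0,y0,w,h=245,214,24,24
A=cv2.cvtColor(np.load('sc1.npz')['p'],cv2.COLOR_RGB2GRAY);B=cv2.cvtColor(np.load('sc5.npz')['p'],cv2.COLOR_RGB2GRAY)
print(cv2.phaseCorrelate(A[218:250,244:290].astype('f4'),B[218:250,244:290].astype('f4')))
"
```

```text
clk 7.58 carton tcp [-54.9  38.2  92.1] F [-0.21  5.48  6.93] gap 0.0
tool axes in carton [[0.005, 1.0, 0.001], [1.0, -0.005, 0.001], [0.001, 0.001, -1.0]] q [ 0.17  0.36  2.06  0.    0.72 -0.08]
((-0.06134640308605199, -0.2605266483707709), 0.9043251698215803)
```

Carton still in place (shift under 0.3 px). Continuing.

Call:
jog_arm --moves '[[[-5,0,0],[0,0,0],-1],[[-5,0,0],[0,0,0],-1],[[-5,0,0],[0,0,0],-1],[[-5,0,0],[0,0,0],-1],[[-5,0,0],[0,0,0],-1],[[-5,0,0],[0,0,0],-1],[[-5,0,0],[0,0,0],-1],[[-5,0,0],[0,0,0],-1]]'

```text
clock: 8.3
position: [487.2, 43.9, 92.1]
tcp_rot: [[-0.244, 0.97, 0.001], [0.97, 0.244, 0.001], [0.001, 0.001, -1.0]]
force: [-1.4, 5.5, 7.1]
finger_gap: 0.001
grip_force: 3.7
```

Call:
jog_arm --moves '[[[-5,0,0],[0,0,0],-1],[[-5,0,0],[0,0,0],-1],[[-5,0,0],[0,0,0],-1],[[-5,0,0],[0,0,0],-1],[[-5,0,0],[0,0,0],-1],[[-5,0,0],[0,0,0],-1],[[-5,0,0],[0,0,0],-1],[[-5,0,0],[0,0,0],-1]]'

```text
clock: 8.97
position: [497.0, 5.0, 92.1]
tcp_rot: [[-0.244, 0.97, 0.001], [0.97, 0.244, 0.001], [0.001, 0.001, -1.0]]
force: [-1.8, 5.9, 7.6]
finger_gap: -0.001
grip_force: 3.7
```

```bash
python3 -c "
from h import *
st(); grab('scene','sc6')
A=cv2.cvtColor(np.load('sc1.npz')['p'],cv2.COLOR_RGB2GRAY);B=cv2.cvtColor(np.load('sc6.npz')['p'],cv2.COLOR_RGB2GRAY)
print(cv2.phaseCorrelate(A[218:250,244:290].astype('f4'),B[218:250,244:290].astype('f4')))
"
```

```text
clk 8.97 carton tcp [-55.5 -41.8  92.1] F [-0.31  6.18  7.58] gap -0.0
tool axes in carton [[0.005, 1.0, 0.001], [1.0, -0.005, 0.001], [0.001, 0.001, -1.0]] q [ 0.01  0.38  2.03  0.    0.73 -0.24]
((-0.1541732052233442, -0.20378952293592079), 0.7703695110976696)
```

Call:
jog_arm --moves '[[[-5,0,0],[0,0,0],-1],[[-5,0,0],[0,0,0],-1],[[-5,0,0],[0,0,0],-1],[[-5,0,0],[0,0,0],-1],[[-5,0,0],[0,0,0],-1],[[-5,0,0],[0,0,0],-1],[[-5,0,0],[0,0,0],-1],[[-5,0,0],[0,0,0],-1],[[-5,0,0],[0,0,0],-1],[[-5,0,0],[0,0,0],-1],[[-5,0,0],[0,0,0],-1],[[-3,0,0],[0,0,0],-1]]'

```text
clock: 10.02
position: [511.0, -51.4, 91.9]
tcp_rot: [[-0.244, 0.97, 0.001], [0.97, 0.244, 0.001], [0.0, 0.001, -1.0]]
force: [-1.9, 4.5, 6.7]
finger_gap: -0.002
grip_force: 3.3
```

Call:
jog_arm --moves '[[[0,0,0],[0,0,0],-1],[[0,0,0],[0,0,0],-1],[[0,0,0],[0,0,0],-1],[[0,0,0],[0,0,0],-1],[[0,0,0],[0,0,0],-1],[[0,0,0],[0,0,0],-1]]'

```text
clock: 10.52
position: [511.1, -51.7, 92.0]
tcp_rot: [[-0.244, 0.97, 0.001], [0.97, 0.244, -0.0], [-0.001, 0.001, -1.0]]
force: [-1.0, -0.6, 6.4]
finger_gap: 0.006
grip_force: 3.2
```

```bash
python3 -c "
from h import *
st(); grab('scene','sc7')
p=cv2.imread('pics/sc7.png')[100:300,140:400]; cv2.imwrite('pics/sc7c.png',cv2.resize(p,None,fx=3,fy=3,interpolation=cv2.INTER_CUBIC))"
```

```text
clk 10.52 carton tcp [ -55.9 -100.3   92. ] F [-1.08 -0.3   6.39] gap 0.01
tool axes in carton [[0.004, 1.0, 0.001], [1.0, -0.004, -0.001], [-0.001, 0.001, -1.0]] q [-0.1   0.4   2.   -0.    0.75 -0.35]
```

View pics/sc7c.png

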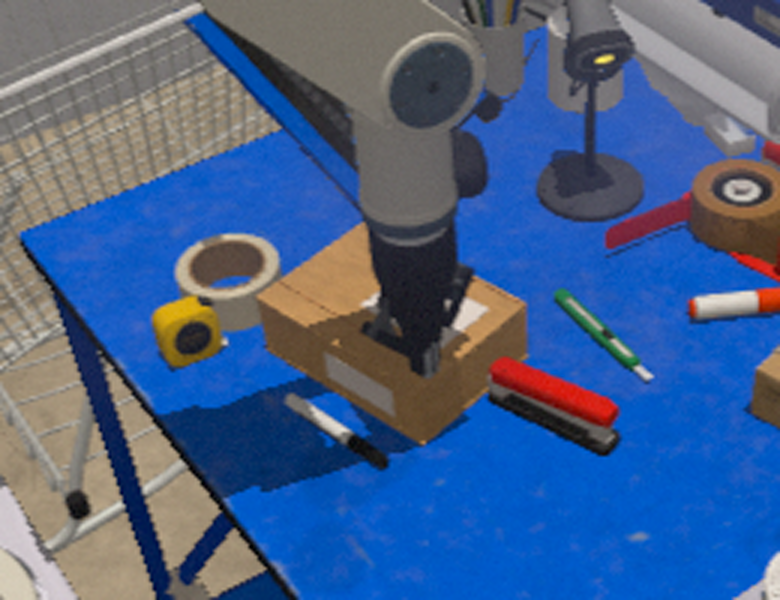

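The lid is shut and the fingertips are pressing at the right end (crop px (425,365)) with 6.4 N. The carton and the other items are where they started.

```bash
python3 -c "
from plant import arm
print(arm.finish_job())"
```

```text
the job is handed in; nothing more can be done
None
```

I handed the job in with the lid shut, the glue edge pressed from left to right, and the fingertips still holding the right-hand end at about 6 N; nothing else had visibly moved, but the hand-in returned no verdict.

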